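# Sweep spilled dust caps into the stock bin

### The arm

A 6-joint arm with a two-finger parallel gripper is mounted at the origin on the work surface. World frame = base frame: x ahead of the robot, y to its left, z up, the work surface at z = 0. Lengths are in m, angles in rad, forces in N, time in s.
With the tool pointing down it reaches from about 0.325 to 0.85 m from the base axis. Payload 4.4 kg.
Tool frame: the origin (TCP) lies on the centre line of the jaws, within the pads' length; the fingertips stand 22 mm ahead of it and the grasp point (between the pads) lies 3 mm ahead of it (tip_extent is the distance from the TCP to the fingertips, in m); z points along the fingers, y is the line along which they close (so a half turn about z gives the same grasp; the last joint's range is limited). The gripper opens to 94 mm and grips with 3 to 60 N. Pads are 16 mm wide; open, the fingers measure 119 mm over their backs; the gripper's body (75 mm by 177 mm) begins 78 mm behind the grasp point.
Start: joints at [-1.377, 0.207, 1.542, -0, 1.393, -0.15], TCP at [0.194, -0.541, 0.227] pointing down, gripper open.
Joint ranges: [-2.73, 2.73], [-0.86, 2.22], [0.23, 2.46], [-1.11, 4.25], [0.08, 2.63], [-2.82, 2.82]. Speed limits (rad/s): [2.79, 2.79, 3.14, 3.14, 3.14, 3.14].

### API

Orientations are given as a rotation vector (axis times angle).
In Python, from rig import * gives the robot as it stands.
- The arm moves only by the tool arm_command, never from a script. Its argument "commands" is a list of rows, each an object of numbers: "x", "y", "z": the shift along the world's x, y, z in cm; "turn": the turn about the world's z in rad; "jaw": the opening in per cent of the stroke, from 0 (shut) to 100 (fully open). A call has 1 to 10 rows; each row shifts and turns the commanded pose from where the row before left it; what a row does not reach is not made up. A row lasts 1/10 s, in which the tool goes at most 50 mm and 8.59 degrees, less where a joint would pass 70% of its speed; a pose out of reach is approached as far as the arm can. A call is refused whole if a number of a shift passes 5 or a number of a turn 0.15, either way. A call with a gripper value outside its range is refused whole. The fingers move at their own pace and stop on an object; the grip force is fixed at half the most. Time passes only in rows, so rows that do not move let the fingers close. It gives the time, the measured TCP pose, the force, the opening and the grip force at its end, in the units of the state.
- get_obs(): the state, without advancing time (a new reading comes with each control period).
- read_camera(name): name is "scene" or "top"; returns (picture, depth): 384x512x3 uint8, red, green, blue; 384x512 float32, m along the optical axis (not along the pixel's ray), 0 where there is no reading.
- camera_model(name): a dict with "camera_matrix" (3x3 intrinsics, pixels), "cam_to_world" (4x4, takes a point from camera to world coordinates). Camera axes: x right, y up, looking along -z (the intrinsics and any distortion apply to the point x, -y, -z); pixel columns grow to the right and rows downward; lengths in m; the calibration is good to about 2 mm. A picture is of the moment at which its call begins. camera_model takes no time and is no camera call.
- finish_job(): hands the job in; it is judged then, once.
The state is a dict: "time_s": time; "joint_positions": joint angles; "joint_vel": joint speeds; "effort": joint torques, N m; "ee_pos": TCP position; "ee_rot": TCP orientation; "wrist_force": force on the tool from outside, world axes, zero at the start; "wrist_torque": the same for the moment, N m; "opening": finger opening in m; "finger_force": force on a finger pad.
Only numpy, scipy, OpenCV 4.12 (cv2) and the standard library are available. Lean on these libraries where they do the work, as an engineer would, in place of code of your own. Each camera call takes 0.05 s, during which the arm holds its last target. There are 200 camera calls.

### The job

Four red dust caps are spilled over the raised sorting deck: with your fingertips, sweep all of them off the deck's open edge into the red bin. Do not pick or lift any cap up, and leave the brass adapter and the steel coupler standing where they are on the deck.

Things in the scene. Friction and masses are not known exactly. Their poses are not given: they have to be found in the camera images.
- stand: Fixed sorting stand: a bare aluminium deck with blue sides, 270 mm (its x) by 270 mm (its y), flat top 70 mm above its origin. The two edges at its x = +/-135 mm carry a blue rim, 8 mm thick and 13 mm above the deck; the two edges at its y = +/-135 mm are open, with a bin below each. Origin: centre of its underside on the bench, z up.
- red_bin: Red, empty: the caps belong here. Fixed open stock bin, 250 mm (its x) by 140 mm (its y) by 60 mm high, walls and floor 4 mm. It stands at one of the two open ends (+y or -y of the stand; which one varies), its near wall tucked 8 mm under the deck's edge, so what is pushed over that edge drops in. Origin: centre of its underside; its axes are parallel to the stand's.
- grey_bin: Grey, with six dark steel fittings fixed in it, none above its rim; nothing belongs here. Fixed open stock bin, 250 mm (its x) by 140 mm (its y) by 60 mm high, walls and floor 4 mm. It stands at one of the two open ends (+y or -y of the stand; which one varies), its near wall tucked 8 mm under the deck's edge, so what is pushed over that edge drops in. Origin: centre of its underside; its axes are parallel to the stand's.
- cap1: Red plastic hydraulic dust cap, loose on the deck of the stand, standing on a hexagonal flange 32 mm across flats (37 mm across corners) and 12 mm high, with a 24 mm round top above it; 24 mm tall in all, 20 to 42 g. Origin: on its axis at mid height, 12 mm above its underside; z up.
- cap2: Red plastic hydraulic dust cap, loose on the deck of the stand, standing on a hexagonal flange 32 mm across flats (37 mm across corners) and 12 mm high, with a 24 mm round top above it; 24 mm tall in all, 20 to 42 g. Origin: on its axis at mid height, 12 mm above its underside; z up.
- cap3: Red plastic hydraulic dust cap, loose on the deck of the stand, standing on a hexagonal flange 32 mm across flats (37 mm across corners) and 12 mm high, with a 24 mm round top above it; 24 mm tall in all, 20 to 42 g. Origin: on its axis at mid height, 12 mm above its underside; z up.
- cap4: Red plastic hydraulic dust cap, loose on the deck of the stand, standing on a hexagonal flange 32 mm across flats (37 mm across corners) and 12 mm high, with a 24 mm round top above it; 24 mm tall in all, 20 to 42 g. Origin: on its axis at mid height, 12 mm above its underside; z up.
- adapter: Brass pipe adapter standing loose on the deck among the caps: hexagonal foot 28 mm across flats (32 mm across corners), threaded 24 mm round top, 42 mm tall, 150 g. To be left standing. Origin: centre of its underside.
- coupler: Steel quick coupler standing loose on the deck among the caps: round, 33 mm diameter, 46 mm tall, 220 g. To be left standing. Origin: centre of its underside.

How it is judged:
At the end, for the whole second after the job is handed in: All four caps lie at rest inside the red bin (cap centre within its walls and less than 55 mm above its underside); the adapter and the coupler stand upright (within 0.15 rad) and less than 15 mm from where they started (x of cap1 in the frame of red_bin between -0.123 and 0.123 m and y of cap1 in the frame of red_bin between -0.068 and 0.068 m and z of each of cap1, cap2, cap3, cap4 in the frame of red_bin below 0.055 m and linear speed of each of cap1, cap2, cap3, cap4 below 0.03 m/s and x of cap2 in the frame of red_bin between -0.123 and 0.123 m and y of cap2 in the frame of red_bin between -0.068 and 0.068 m and x of cap3 in the frame of red_bin between -0.123 and 0.123 m and y of cap3 in the frame of red_bin between -0.068 and 0.068 m and x of cap4 in the frame of red_bin between -0.123 and 0.123 m and y of cap4 in the frame of red_bin between -0.068 and 0.068 m and distance of each of adapter, coupler from where it was at the start of the episode below 0.015 m and angle between each of adapter, coupler's own z axis and vertical below 0.15 rad); the robot touches nothing.
It fails at once if a cap is lifted (its centre more than 28 mm above the deck, where it starts at 12 mm) (height (world z) of any of cap1, cap2, cap3, cap4 above 0.098 m).
It fails at once if the adapter or the coupler is shifted by more than 15 mm or tipped over (distance of any of adapter, coupler from where it was at the start of the episode above 0.015 m or angle between any of adapter, coupler's own z axis and vertical above 0.5 rad).
It also fails if it takes over 64 s, if anything falls off the work surface, if the arm or the gripper's body presses on something with over 40 N, if the wrist force passes 120 N, or if a joint passes its speed limit or range.

## Working session

There is one attempt and no reset: what is moved stays moved. The work goes in short steps, Python scripts to look and compute and a tool call to move; the robot and the scene stay as the last step left them, time stands still between calls to the robot, and variables do not carry over. Pictures are saved under pics/ and viewed, at most 10 in all, crops included, and the job is handed in when it is done.

Besides the shell and the picture viewer there is one more tool, called after "Emit:" as name([rows], argument=value, ...), one row to a line, values as JSON. arm_command: Moves the arm, as the interface text tells. Its arguments: {"type":"object","properties":{"commands":{"type":"array"}},"required":["commands"]}

```bash
mkdir -p pics; cat > h.py <<'E'
from rig import *
import numpy as np, cv2
def look(n,cam="top"):
    p,d=read_camera(cam); cv2.imwrite(f"pics/{n}.png",p[:,:,::-1]); return p,d,camera_model(cam)
def world(d,m):
    K=np.array(m["camera_matrix"]);T=np.array(m["cam_to_world"])
    v,u=np.mgrid[:d.shape[0],:d.shape[1]]
    P=np.stack([(u-K[0,2])/K[0,0]*d,-(v-K[1,2])/K[1,1]*d,-d],-1)
    return P@T[:3,:3].T+T[:3,3]
E
python3 - <<'E'
from h import *
p,d,m=look("t0");W=world(d,m);np.savez("t0.npz",p=p,d=d,W=W)
print(np.array(m["cam_to_world"]).round(3),m["camera_matrix"])
look("s0","scene");o=get_obs();print(o["time_s"],o["ee_rot"],o["opening"])
E
```

```text
[[ 0.01   0.988 -0.157  0.425]
 [-1.     0.013  0.02   0.028]
 [ 0.022  0.157  0.987  0.939]
 [ 0.     0.     0.     1.   ]] [[489.72773611   0.         249.1381905 ]
 [  0.         489.72773611 194.63307636]
 [  0.           0.           1.        ]]
0.1 [-3.09303150e+00 -5.38623075e-01  4.00216179e-05] 0.09398545777702014
```

View pics/t0.png

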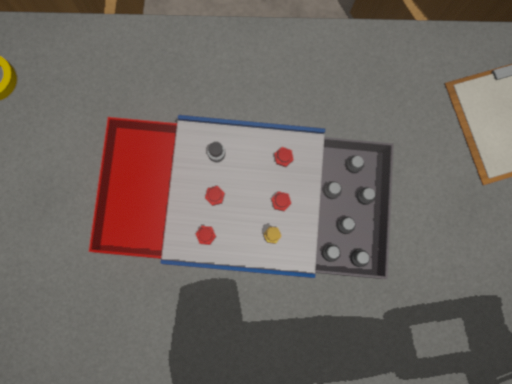

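View pics/s0.png

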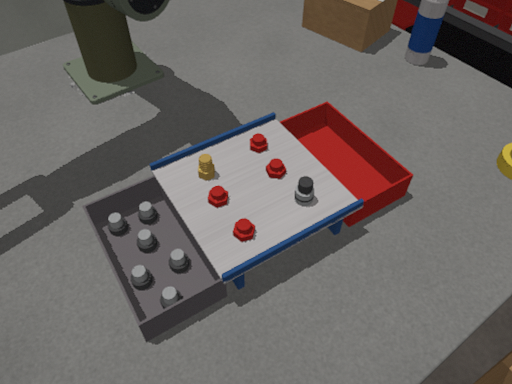

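The top view shows the red bin on the left (+y). Caps are near pixels (284,157), (281,201), (215,195) and (206,235), the coupler near (216,152) and the adapter near (272,234).

```bash
python3 - <<'E'
from h import *
z=np.load("t0.npz");p,W=z["p"],z["W"];hsv=cv2.cvtColor(p,cv2.COLOR_RGB2HSV)
Z=W[...,2]
# stand: deck points & rims
dk=(abs(Z-.07)<.006)&(hsv[...,1]<60)
r=cv2.minAreaRect(W[dk][:,:2].astype(np.float32)*1000);print("deck",r,Z[dk].mean())
bl=(hsv[...,1]>120)&(abs(hsv[...,0].astype(int)-112)<15)&(Z>.075)&(Z<.09)
Q=W[bl][:,:2]
for s in (Q[:,0]>Q[:,0].mean(),Q[:,0]<Q[:,0].mean()):
    q=Q[s];f=np.polyfit(q[:,1],q[:,0],1);print("rim",f,q.min(0),q.max(0),len(q))
n,l,st,c=cv2.connectedComponentsWithStats(((Z>.079)).astype(np.uint8))
for i in range(1,n):
    if st[i,4]<40: continue
    w=W[l==i]; zt=np.percentile(w[:,2],95); t=w[w[:,2]>zt-.004]
    print(c[i].round(),st[i,4],"ztop",zt.round(4),"top ctr",((t.max(0)+t.min(0))/2).round(4),t.mean(0).round(4))
E
```

```text
deck ((558.6573486328125, -45.733489990234375), (399.0345153808594, 255.3164520263672), 85.42537689208984) 0.06962714149605029
rim [0.08065718 0.69151143] [ 0.68023762 -0.12265008] [0.70517342 0.13974989] 376
rim [0.08035008 0.42966193] [ 0.42014135 -0.10315359] [0.44349194 0.16015793] 470
[251. 123.] 646 ztop 0.085 top ctr [0.5658 0.0074 0.5102] [0.6905 0.0108 0.0916]
[216. 151.] 293 ztop 0.1174 top ctr [0.5373 0.0547 0.5263] [0.6363 0.0699 0.1211]
[284. 156.] 266 ztop 0.0954 top ctr [ 0.534  -0.0176  0.5153] [ 0.6293 -0.0504  0.1072]
[215. 195.] 274 ztop 0.0958 top ctr [0.4979 0.0553 0.5155] [0.5582 0.0707 0.1067]
[281. 201.] 275 ztop 0.0955 top ctr [ 0.4934 -0.0147  0.5154] [ 0.5485 -0.0441  0.1151]
[206. 235.] 293 ztop 0.0952 top ctr [0.4627 0.0623 0.5153] [0.4888 0.0854 0.1059]
[272. 234.] 230 ztop 0.1138 top ctr [ 0.4635 -0.0061  0.5245] [ 0.4901 -0.0297  0.1255]
[238. 268.] 714 ztop 0.0848 top ctr [0.4319 0.0286 0.51  ] [0.4324 0.0289 0.0871]
```

```bash
python3 - <<'E'
from h import *
z=np.load("t0.npz");p,W=z["p"],z["W"];Z=W[...,2]
n,l,st,c=cv2.connectedComponentsWithStats(((Z>.079)).astype(np.uint8))
for i in range(1,n):
    if not 100<st[i,4]<400: continue
    w=W[l==i]; w=w[w[:,2]<.125]; zt=np.percentile(w[:,2],80); t=w[abs(w[:,2]-zt)<.004]
    lo,hi=np.percentile(t,[2,98],axis=0)
    print(c[i].round(),zt.round(3),"median",np.median(t,0).round(4),"mid",((lo+hi)/2).round(4),(hi-lo).round(3))
hsv=cv2.cvtColor(p,cv2.COLOR_RGB2HSV)
D=(abs(Z-.07)<.004)&(hsv[...,1]<60)
for r in (160,195,230):
    q=W[r][D[r]];print(r,q[0].round(3),q[-1].round(3))
E
```

```text
[216. 151.] 0.116 median [0.6371 0.0696 0.1155] mid [0.6377 0.0703 0.1155] [0.023 0.022 0.005]
[284. 156.] 0.094 median [ 0.6321 -0.0519  0.0934] mid [ 0.6325 -0.0518  0.0934] [0.021 0.022 0.006]
[215. 195.] 0.094 median [0.5601 0.0713 0.0934] mid [0.5601 0.0722 0.0939] [0.021 0.021 0.006]
[281. 201.] 0.094 median [ 0.5511 -0.0466  0.0933] mid [ 0.5512 -0.0467  0.0939] [0.021 0.021 0.007]
[206. 235.] 0.094 median [0.4899 0.0863 0.0934] mid [0.49   0.0862 0.0939] [0.021 0.021 0.006]
[272. 234.] 0.112 median [ 0.4915 -0.0314  0.1115] mid [ 0.4916 -0.0299  0.1115] [0.02  0.02  0.006]
160 [0.625 0.147 0.071] [ 0.63  -0.123  0.066]
195 [0.561 0.152 0.068] [ 0.565 -0.116  0.068]
230 [0.498 0.159 0.069] [ 0.501 -0.111  0.069]
```

Emit:
arm_command([
  {"turn": 0.15, "jaw": 22, "x": 3, "y": 4},
  {"turn": 0.15, "jaw": 22, "x": 3, "y": 4},
  {"turn": 0.15, "jaw": 22, "x": 3, "y": 4},
  {"turn": 0.15, "jaw": 22, "x": 3, "y": 4},
  {"turn": 0.15, "jaw": 22, "x": 3, "y": 4},
  {"turn": 0.15, "jaw": 22, "x": 3, "y": 4},
  {"turn": 0.15, "jaw": 22, "x": 3, "y": 4},
  {"turn": 0.1, "jaw": 22, "x": 3, "y": 4},
  {"jaw": 22, "x": 3, "y": 4},
  {"jaw": 22, "x": 3, "y": 4},
])

```text
validation failed for argument at $.co...
```

Emit:
arm_command([
  {"x": 3, "y": 4, "z": 0, "turn": 0.15, "jaw": 22},
  {"x": 3, "y": 4, "z": 0, "turn": 0.15, "jaw": 22},
  {"x": 3, "y": 4, "z": 0, "turn": 0.15, "jaw": 22},
  {"x": 3, "y": 4, "z": 0, "turn": 0.15, "jaw": 22},
  {"x": 3, "y": 4, "z": 0, "turn": 0.15, "jaw": 22},
  {"x": 3, "y": 4, "z": 0, "turn": 0.15, "jaw": 22},
  {"x": 3, "y": 4, "z": 0, "turn": 0.15, "jaw": 22},
  {"x": 3, "y": 4, "z": 0, "turn": 0.1, "jaw": 22},
  {"x": 3, "y": 4, "z": 0, "turn": 0, "jaw": 22},
  {"x": 3, "y": 4, "z": 0, "turn": 0, "jaw": 22},
])

```text
time_s: 1.1
ee_pos: [0.4949, -0.1392, 0.2271]
ee_rot: [-2.304, -2.135, 0.0]
wrist_force: [0.3, -0.4, 0.2]
opening: 0.0214
finger_force: 0.0
```

Emit:
arm_command([
  {"x": -0.4, "y": 4.6, "z": 0, "turn": 0, "jaw": 22},
  {"x": -0.3, "y": 4.6, "z": 0, "turn": 0, "jaw": 22},
  {"x": 0, "y": 4.6, "z": 0, "turn": 0, "jaw": 22},
  {"x": 0, "y": 4.6, "z": 0, "turn": 0, "jaw": 22},
  {"x": 0, "y": 0, "z": -4, "turn": 0, "jaw": 22},
  {"x": 0, "y": 0, "z": -4, "turn": 0, "jaw": 22},
  {"x": 0, "y": 0, "z": -3, "turn": 0, "jaw": 22},
  {"x": 0, "y": 0, "z": -2, "turn": 0, "jaw": 22},
  {"x": 0, "y": 0, "z": 0, "turn": 0, "jaw": 22},
])

```text
time_s: 2.0
ee_pos: [0.485, 0.0431, 0.0947]
ee_rot: [-2.301, -2.133, 0.006]
wrist_force: [-0.6, -0.1, 0.9]
opening: 0.0202
finger_force: 0.0
```

Emit:
arm_command([
  {"x": 0.1, "y": 1.5, "z": 0, "turn": 0, "jaw": 22},
  {"x": 0.1, "y": 1.5, "z": 0, "turn": 0, "jaw": 22},
  {"x": 0.1, "y": 1.5, "z": 0, "turn": 0, "jaw": 22},
  {"x": 0.1, "y": 1.5, "z": 0, "turn": 0, "jaw": 22},
  {"x": 0.1, "y": 1.5, "z": 0, "turn": 0, "jaw": 22},
  {"x": 0.1, "y": 1.5, "z": 0, "turn": 0, "jaw": 22},
  {"x": 0.1, "y": 1.5, "z": 0, "turn": 0, "jaw": 22},
  {"x": 0.1, "y": 1.5, "z": 0, "turn": 0, "jaw": 22},
  {"x": 0, "y": 0, "z": 0, "turn": 0, "jaw": 22},
])

```text
time_s: 2.9
ee_pos: [0.4955, 0.1646, 0.0977]
ee_rot: [2.302, 2.138, 0.001]
wrist_force: [-0.3, -0.5, -0.8]
opening: 0.0209
finger_force: 0.0
```

```bash
python3 - <<'E'
from h import *
look("s1","scene")
E
```

```text
(no output)
```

View pics/s1.png

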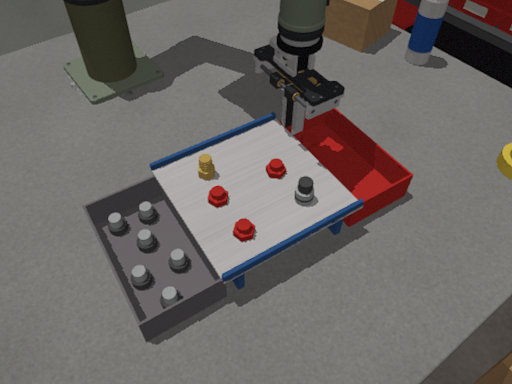

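The cap dropped into the bin (about 332,144) and everything else on the deck is unmoved. Next are the two caps in the middle row.

Emit:
arm_command([
  {"x": 0, "y": 0, "z": 4, "turn": 0, "jaw": 22},
  {"x": 0, "y": 0, "z": 4, "turn": 0, "jaw": 22},
  {"x": 1.5, "y": -3.5, "z": 0, "turn": 0, "jaw": 22},
  {"x": 1.5, "y": -3.5, "z": 0, "turn": 0, "jaw": 22},
  {"x": 1.5, "y": -3.5, "z": 0, "turn": 0, "jaw": 22},
  {"x": 1.6, "y": -3, "z": 0, "turn": 0, "jaw": 22},
  {"x": 0, "y": 0, "z": 0, "turn": 0, "jaw": 22},
  {"x": 0, "y": 0, "z": -4, "turn": 0, "jaw": 22},
  {"x": 0, "y": 0, "z": -4, "turn": 0, "jaw": 22},
  {"x": 0, "y": 0, "z": 0, "turn": 0, "jaw": 22},
])

```text
time_s: 3.95
ee_pos: [0.5541, 0.0281, 0.0945]
ee_rot: [-2.301, -2.132, 0.006]
wrist_force: [-0.2, 0.1, 0.5]
opening: 0.0205
finger_force: 0.0
```

Emit:
arm_command([
  {"x": 0.1, "y": 1.5, "z": 0, "turn": 0, "jaw": 22},
  {"x": 0.1, "y": 1.5, "z": 0, "turn": 0, "jaw": 22},
  {"x": 0.1, "y": 1.5, "z": 0, "turn": 0, "jaw": 22},
  {"x": 0.1, "y": 1.5, "z": 0, "turn": 0, "jaw": 22},
  {"x": 0.1, "y": 1.5, "z": 0, "turn": 0, "jaw": 22},
  {"x": 0.1, "y": 1.5, "z": 0, "turn": 0, "jaw": 22},
  {"x": 0.1, "y": 1.5, "z": 0, "turn": 0, "jaw": 22},
  {"x": 0.1, "y": 1.5, "z": 0, "turn": 0, "jaw": 22},
  {"x": 0.1, "y": 1.5, "z": 0, "turn": 0, "jaw": 22},
  {"x": 0, "y": 0, "z": 0, "turn": 0, "jaw": 22},
])

```text
time_s: 4.95
ee_pos: [0.5652, 0.165, 0.0972]
ee_rot: [-2.301, -2.137, -0.0]
wrist_force: [-0.7, 0.7, 0.2]
opening: 0.0209
finger_force: 0.0
```

Emit:
arm_command([
  {"x": 0, "y": 0, "z": 4, "turn": 0, "jaw": 22},
  {"x": 0, "y": 0, "z": 4, "turn": 0, "jaw": 22},
  {"x": -0.4, "y": -5, "z": 0, "turn": 0, "jaw": 22},
  {"x": -0.4, "y": -5, "z": 0, "turn": 0, "jaw": 22},
  {"x": -0.4, "y": -5, "z": 0, "turn": 0, "jaw": 22},
  {"x": -0.4, "y": -5, "z": 0, "turn": 0, "jaw": 22},
  {"x": -0.2, "y": -5, "z": 0, "turn": 0, "jaw": 22},
  {"x": 0, "y": -0.5, "z": 0, "turn": 0, "jaw": 22},
  {"x": 0, "y": 0, "z": -4, "turn": 0, "jaw": 22},
  {"x": 0, "y": 0, "z": -4, "turn": 0, "jaw": 22},
])

```text
time_s: 5.95
ee_pos: [0.5489, -0.0924, 0.0982]
ee_rot: [2.303, 2.131, 0.004]
wrist_force: [0.8, 0.1, -0.7]
opening: 0.0208
finger_force: 0.0
```

Emit:
arm_command([
  {"x": 0, "y": 0, "z": 0, "turn": 0, "jaw": 22},
  {"x": 0, "y": 1.5, "z": 0, "turn": 0, "jaw": 22},
  {"x": 0, "y": 1.5, "z": 0, "turn": 0, "jaw": 22},
  {"x": 0.1, "y": 1.5, "z": 0, "turn": 0, "jaw": 22},
  {"x": 0, "y": 1.5, "z": 0, "turn": 0, "jaw": 22},
  {"x": 0, "y": 1.5, "z": 0, "turn": 0, "jaw": 22},
  {"x": 0.1, "y": 1.5, "z": 0, "turn": 0, "jaw": 22},
  {"x": 0, "y": 1.5, "z": 0, "turn": 0, "jaw": 22},
  {"x": 0, "y": 1.5, "z": 0, "turn": 0, "jaw": 22},
])

```text
time_s: 6.85
ee_pos: [0.5494, 0.0298, 0.0975]
ee_rot: [2.304, 2.136, 0.0]
wrist_force: [0.4, -0.4, 0.9]
opening: 0.0208
finger_force: 0.3
```

Emit:
arm_command([
  {"x": 0, "y": 1.5, "z": 0, "turn": 0, "jaw": 22},
  {"x": 0, "y": 1.5, "z": 0, "turn": 0, "jaw": 22},
  {"x": 0, "y": 1.5, "z": 0, "turn": 0, "jaw": 22},
  {"x": 0, "y": 1.5, "z": 0, "turn": 0, "jaw": 22},
  {"x": 0, "y": 1.5, "z": 0, "turn": 0, "jaw": 22},
  {"x": 0, "y": 1.5, "z": 0, "turn": 0, "jaw": 22},
  {"x": 0, "y": 1.5, "z": 0, "turn": 0, "jaw": 22},
  {"x": 0, "y": 1.5, "z": 0, "turn": 0, "jaw": 22},
  {"x": 0, "y": 1.5, "z": 0, "turn": 0, "jaw": 22},
  {"x": 0, "y": 0, "z": 0, "turn": 0, "jaw": 22},
])

```text
time_s: 7.85
ee_pos: [0.5492, 0.1656, 0.0974]
ee_rot: [-2.301, -2.138, -0.001]
wrist_force: [-0.1, -0.4, -0.5]
opening: 0.0204
finger_force: 0.0
```

```bash
python3 - <<'E'
from h import *
look("s2","scene")
E
```

```text
(no output)
```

View pics/s2.png

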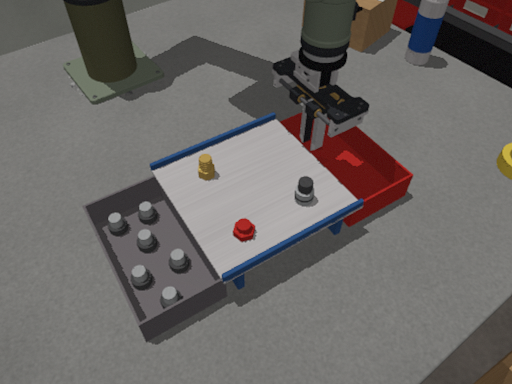

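Three caps are down, with only the cap at (244,230) left. I'll push it diagonally so it passes clear of the coupler.

Emit:
arm_command([
  {"x": 0, "y": 0, "z": 4, "turn": 0, "jaw": 22},
  {"x": 0, "y": 0, "z": 4, "turn": 0, "jaw": 22},
  {"x": 1.7, "y": -4.5, "z": 0, "turn": 0.15, "jaw": 22},
  {"x": 1.6, "y": -4.5, "z": 0, "turn": 0.15, "jaw": 22},
  {"x": 1.6, "y": -4.5, "z": 0, "turn": 0.15, "jaw": 22},
  {"x": 1.6, "y": -4.5, "z": 0, "turn": 0, "jaw": 22},
  {"x": 1.6, "y": -4.5, "z": 0, "turn": 0, "jaw": 22},
  {"x": 1.6, "y": -2.7, "z": 0, "turn": 0, "jaw": 22},
  {"x": 0, "y": 0, "z": 0, "turn": 0, "jaw": 22},
  {"x": 0, "y": 0, "z": -4, "turn": 0, "jaw": 22},
])

```text
time_s: 8.9
ee_pos: [0.6498, -0.0861, 0.1437]
ee_rot: [1.788, 2.568, 0.008]
wrist_force: [1.0, 0.6, 0.4]
opening: 0.021
finger_force: 0.0
```

Emit:
arm_command([
  {"x": 0, "y": 0, "z": -4, "turn": 0, "jaw": 22},
  {"x": 0, "y": 0, "z": 0, "turn": 0, "jaw": 22},
  {"x": -0.6, "y": 1.5, "z": 0, "turn": 0, "jaw": 22},
  {"x": -0.6, "y": 1.5, "z": 0, "turn": 0, "jaw": 22},
  {"x": -0.6, "y": 1.5, "z": 0, "turn": 0, "jaw": 22},
  {"x": -0.6, "y": 1.5, "z": 0, "turn": 0, "jaw": 22},
  {"x": -0.6, "y": 1.5, "z": 0, "turn": 0, "jaw": 22},
])

```text
time_s: 9.6
ee_pos: [0.6141, -0.0064, 0.0981]
ee_rot: [1.79, 2.581, 0.0]
wrist_force: [0.4, -0.6, -0.1]
opening: 0.0211
finger_force: 0.2
```

```bash
python3 - <<'E'
from h import *
look("s3","scene")
E
```

```text
(no output)
```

View pics/s3.png

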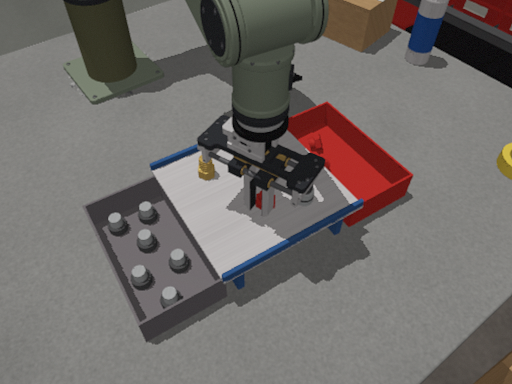

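The cap (265,200) is seated between the fingers and clear of the coupler (305,195), so I'll continue.

Emit:
arm_command([
  {"x": -0.7, "y": 1.5, "z": 0, "turn": 0, "jaw": 22},
  {"x": -0.7, "y": 1.5, "z": 0, "turn": 0, "jaw": 22},
  {"x": -0.6, "y": 1.5, "z": 0, "turn": 0, "jaw": 22},
  {"x": -0.6, "y": 1.5, "z": 0, "turn": 0, "jaw": 22},
  {"x": -0.6, "y": 1.5, "z": 0, "turn": 0, "jaw": 22},
  {"x": -0.6, "y": 1.5, "z": 0, "turn": 0, "jaw": 22},
  {"x": -0.6, "y": 1.5, "z": 0, "turn": 0, "jaw": 22},
  {"x": -0.6, "y": 1.5, "z": 0, "turn": 0, "jaw": 22},
])

```text
time_s: 10.45
ee_pos: [0.5642, 0.1129, 0.0975]
ee_rot: [1.791, 2.581, 0.0]
wrist_force: [1.5, -0.6, 1.5]
opening: 0.0202
finger_force: 0.4
```

Emit:
arm_command([
  {"x": -0.6, "y": 1.5, "z": 0, "turn": 0, "jaw": 22},
  {"x": -0.6, "y": 1.5, "z": 0, "turn": 0, "jaw": 22},
  {"x": -0.5, "y": 1.5, "z": 0, "turn": 0, "jaw": 22},
  {"x": -0.4, "y": 1.5, "z": 0, "turn": 0, "jaw": 22},
  {"x": 0, "y": 0, "z": 0, "turn": 0, "jaw": 22},
  {"x": 0, "y": 0, "z": 4, "turn": 0, "jaw": 22},
  {"x": 0, "y": 0, "z": 4, "turn": 0, "jaw": 22},
  {"x": 0, "y": 0, "z": 4, "turn": 0, "jaw": 22},
  {"x": -4, "y": -4, "z": 0, "turn": 0, "jaw": 22},
  {"x": -4, "y": -4, "z": 0, "turn": 0, "jaw": 22},
])

```text
time_s: 11.45
ee_pos: [0.4743, 0.1003, 0.2196]
ee_rot: [1.787, 2.579, 0.004]
wrist_force: [-0.0, -0.9, -0.2]
opening: 0.0211
finger_force: 0.0
```

```bash
python3 - <<'E'
from h import *
look("s4","scene");look("t4")
a=cv2.imread("pics/s4.png")[80:300,80:440];b=cv2.imread("pics/t4.png")[80:300,80:420]
cv2.imwrite("pics/c4.png",np.hstack([a,b]))
E
```

```text
(no output)
```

View pics/c4.png

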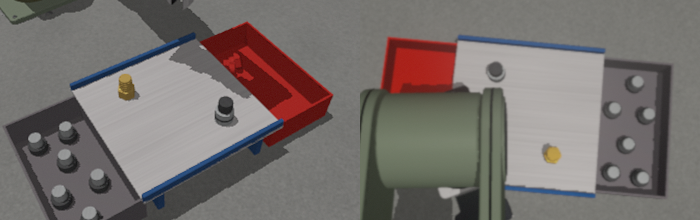

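The deck shows only the adapter and coupler. The arm hides the bin in the top view, so I'll move it aside and check.

Emit:
arm_command([
  {"x": 0, "y": -5, "z": 0, "turn": 0, "jaw": 22},
  {"x": 0, "y": -5, "z": 0, "turn": 0, "jaw": 22},
  {"x": 0, "y": -5, "z": 0, "turn": 0, "jaw": 22},
  {"x": 0, "y": -5, "z": 0, "turn": 0, "jaw": 22},
  {"x": 0, "y": -5, "z": 0, "turn": 0, "jaw": 22},
  {"x": 0, "y": -5, "z": 0, "turn": 0, "jaw": 22},
  {"x": 0, "y": -5, "z": 0, "turn": 0, "jaw": 22},
  {"x": 0, "y": -5, "z": 0, "turn": 0, "jaw": 22},
  {"x": 0, "y": 0, "z": 0, "turn": 0, "jaw": 22},
  {"x": 0, "y": 0, "z": 0, "turn": 0, "jaw": 22},
])

```text
time_s: 12.55
ee_pos: [0.473, -0.3002, 0.2169]
ee_rot: [-1.795, -2.577, -0.001]
wrist_force: [-0.1, 0.3, -1.1]
opening: 0.0211
finger_force: 0.0
```

```bash
python3 - <<'E'
from h import *
p,d,m=look("t5");W=world(d,m)
cv2.imwrite("pics/c5.png",cv2.resize(cv2.imread("pics/t5.png")[100:290,80:340],None,fx=3,fy=3))
r=W[125:255,100:180];q=r[(r[...,1]>.17)&(r[...,1]<.27)&(r[...,0]>.45)&(r[...,0]<.68)]
print(np.percentile(q[:,2],[50,90,97,99]).round(3))
E
```

```text
[0.004 0.028 0.036 0.058]
```

View pics/c5.png

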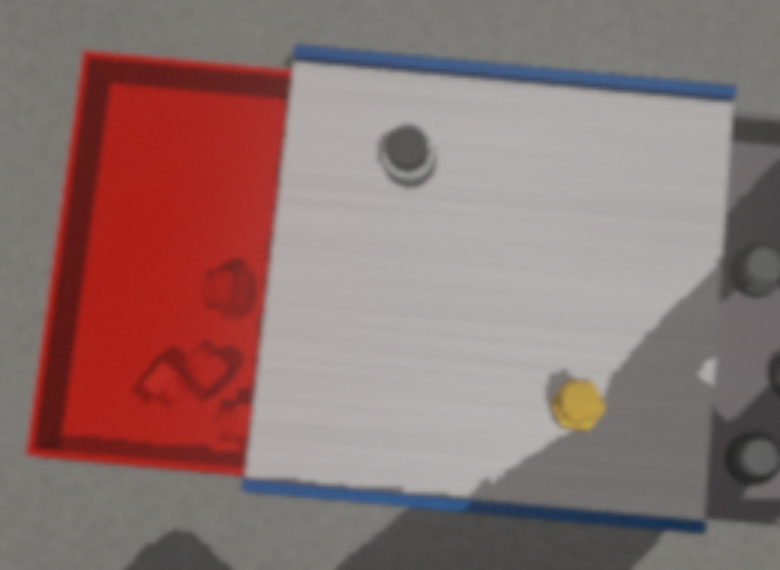

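All four caps lie in the red bin (crop pixels near (230,288), (210,368), (165,375) and (235,415)). The adapter and coupler are standing untouched.

```bash
python3 -c "
from rig import *
print(finish_job())"
```

```text
the job is handed in; nothing more can be done
None
```

All four caps were swept off the deck into the red bin, the adapter and coupler still stand where they were, and the job is handed in (about 12.6 s of the 64 s used; no verdict was returned).

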